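# Load the third test weight of a microbalance and hold it

### The arm

A 6-joint arm with a two-finger parallel gripper is mounted at the origin on the work surface. World frame = base frame: x ahead of the robot, y to its left, z up, the work surface at z = 0. Lengths are in mm, angles in rad, forces in N, time in s.
With the tool pointing down it reaches from about 275 to 825 mm from the base axis. Payload 4.9 kg.
Tool frame: the origin (TCP) lies at the very end of the fingers, on their centre line; the grasp point (between the pads) lies grip_point_offset behind it (grip_point_offset is the distance from the TCP to the grasp point, in mm); y points along the fingers, z is the direction in which the jaws open and shut, and the axes are right-handed (so a half turn about y gives the same grasp; the last joint's range is limited). The gripper opens to 85 mm and grips with 20 to 120 N. Pads are 22 mm wide; open, the fingers measure 114 mm over their backs; the gripper's body (76 mm by 85 mm) begins 54 mm behind the grasp point. The pads swing forward as they close: fully open they stand 13 mm farther back than shut.
Start: joints at [-1.483, 0.326, -0.193, 1.052, 0, 1.437], TCP at [121.003, -536.542, 231.281] pointing down, gripper open.
Joint ranges: [-2.65, 2.65], [-0.97, 1.79], [-1.3, 1.35], [-1.93, 2.1], [-1.47, 1.37], [-3.14, 3.14]. Speed limits (rad/s): [2.57, 2.57, 3.14, 3.14, 3.14, 3.14].

### API

Orientations are given as a unit quaternion [w, x, y, z].
In Python, from workcell import * gives the robot as it stands.
- The arm moves only by the tool move_arm, never from a script. Its argument "steps" is a list of rows, each an object with "claw": the opening, from 0 (shut) to 1 (fully open); "offset": the shift along the world's x, y, z in m, a list of three; "roll": the turn about the world's z in rad. In form: [{"claw": claw, "offset": [dx, dy, dz], "roll": roll}, ...]. A call has 1 to 20 rows; each row shifts and turns the pose as measured when the row begins; what a row does not reach is not made up. A row lasts 1/12 s, in which the tool goes at most 41.7 mm and 7.16 degrees, less where a joint would pass 70% of its speed; a pose out of reach is approached as far as the arm can. A call with a gripper value outside its range is refused whole. The fingers move at their own pace and stop on an object; "newtons" is the grip in N (left out, the last holds). Time passes only in rows, so rows that do not move let the fingers close. It gives the time, the measured TCP pose, the force and the opening at its end, in the units of the state.
- sense(): the state, without advancing time (a new reading comes with each control period).
- camera(name): name is "side" or "top" or "wrist"; returns the picture (400x640x3 uint8, red, green, blue); there is no depth.
- camera_model(name): a dict with "fx", "fy", "cx", "cy" (pixels), "k1" (the pictures are not rectified: a ray, as slopes to the right and down, at radius r is drawn at 1 + k1 r^2 times it, then the intrinsics apply), "extrinsics" (4x4, takes a point from camera to world coordinates). Camera axes: x right, y down, z forward; pixel columns grow to the right and rows downward; lengths in mm; the calibration is good to about 2 mm. A picture is of the moment at which its call begins: read the wrist's pose just before it. camera_model takes no time and is no camera call; for the wrist camera it gives the pose at the moment of the call.
- job_done(): hands the job in, once; it reports no verdict.
The state is a dict: "time_s": time; "joints": joint angles; "joint_velocities": joint speeds; "tau": joint torques, N m; "tool_pos": TCP position; "orientation": TCP orientation; "contact_force": force on the tool from outside, world axes, zero at the start; "wrist_torque": the same for the moment, N m; "width": opening from 0.0 (shut) to 1.0 (fully open).
Only numpy, scipy, OpenCV 4.12 (cv2) and the standard library are available. Lean on these libraries where they do the work, as an engineer would, in place of code of your own. Each camera call takes 0.05 s, during which the arm holds its last target.

### The job

Run a test-weight check on the microbalance: turn the black damping dial on the grey control unit until its white pointer line stands at the red marker tab of its scale. Then turn the blue test-weight knob on top of the white weighing cell clockwise from its home position, feeling and counting the clicks, to the third click and no further, and finish still gripping the knob, holding it steady at that third stop against its return spring. Leave the red marker and everything else on the bench where it is.

Things in the scene. Friction and masses are not known exactly. Their poses are not given: they have to be found in the camera images.
- dial (a joint): Angle of the black damping dial, rad: grows clockwise seen from above, 0 to 2.5 between end stops. It turns smoothly (friction about 0.03 N m) and stays where it is left. It starts anticlockwise of the red marker by 0.3 to 1.5 rad. Pointer and marker are in line when dial equals marker.
- dial_grip (a point): Point on the black dial's vertical axis at the height to grip. A skirt 58 mm across, 6 mm high, carries an upright grip bar 44 mm long, 14 mm thick, flat-sided. The bar's top is 10 mm above this point; below it are the skirt's top (24 mm) and the grey unit's flat top (33 mm). The frame turns with the dial: x runs along the bar, whose -x end has the white pointer line; z is up.
- marker (a joint): Angle of the red marker about the dial's axis, rad, counted as dial is. It is stiff (0.5 N m) and must not be moved.
- mark (a point): Top middle of the red marker tab (12 x 7 mm, 7 mm high over the unit's top), 38 mm from the dial's axis, beside the dial's skirt. Its -x axis points outward from the dial's axis through the tab, so it is parallel to the dial's x axis when pointer and marker agree.
- loader (a joint): Blue knob's angle, rad: grows clockwise from above, starts at 0 (home stop), ends at 2.0. Clicks every 0.393 rad (22.5 deg), the third at 1.178. A spring (0.09 N m + 0.04 per rad) pushes it home. The detents add -+0.08 N m: resistance rises through each click position, peaks (0.22 N m at most), drops midway between clicks, rises again at the next. Released, it springs home.
- loader_grip (a point): Point on the blue knob's vertical axis at the height to grip, on the cell's top. A disc 48 mm across, 8 mm high, carries an upright grip bar 46 mm long, 14 mm thick, flat-sided. The bar's top is 12 mm above this point; below it are the disc's top (22 mm) and the cell's top (36 mm). The frame turns with the knob: x runs along the bar, whose -x end has a white line; z is up.
- cell: White weighing cell, fixed: box 230 x 130 mm and 120 mm high, from 70 mm before to 160 mm behind its origin, which lies on the bench under the blue knob's axis. In front (-x, roughly towards the robot) a round foot with a glass cylinder 84 mm across, 109 mm high, its axis 125 mm from the origin. z is up.
- unit: Grey control unit, fixed: 170 (x) x 160 (y) x 70 mm, origin in the middle of its underside, which lies under the dial's axis; front is -x.
- block: Bystander: aluminium block 40 x 65 x 16 mm lying loose between the two instruments, origin in the middle of its underside.
- tweezers: Bystander: loose steel tweezers 130 mm long, 20 mm wide, 6 mm high, lying along their x axis between the two instruments.
- jar0: Bystander: loose white jar, 42 mm across, 85 mm high, behind the instruments; origin in the middle of its underside.
- jar1: Bystander: a second such jar.
- jar2: Bystander: a third such jar.
- dishes0: Bystander: loose stack of clear dishes, 54 mm across, 48 mm high, on the left of the bench; origin in the middle of its underside.
- dishes1: Bystander: a second such stack.

How it is judged:
By the outcome, as a careful person would: the job done as asked, in the order asked, and still so for the second after the job is handed in, while the arm keeps its last pose, push and grip.
It also fails if it takes over 69 s, if anything falls off the work surface, if the arm or the gripper's body presses on something with over 40 N, if the wrist force passes 120 N, or if a joint passes its speed limit or range.

## Working session

There is one attempt and no reset: what is moved stays moved. The work goes in short steps, Python scripts to look and compute and a tool call to move; the robot and the scene stay as the last step left them, time stands still between calls to the robot, and variables do not carry over. Pictures are saved under pics/ and viewed, and the job is handed in when it is done.

Besides the shell and the picture viewer there is one more tool, called as a command line: name --argument value ..., lists and objects as JSON in quotes. move_arm: Moves the arm, as the interface text tells. Its arguments: {"type":"object","properties":{"steps":{"type":"array","items":{"type":"object","properties":{"claw":{"type":"number"},"offset":{"type":"array","items":{"type":"number"}},"roll":{"type":"number"}}}},"newtons":{"type":"number"}},"required":["steps"]}

```bash
mkdir -p pics
python3 - <<'E'
from workcell import *
import cv2,pprint
for n in ["side","top","wrist"]:
    m=camera_model(n); pprint.pprint(m)
    cv2.imwrite(f"pics/{n}0.png",camera(n)[:,:,::-1])
pprint.pprint(sense())
E
ls
```

```text
{'cx': 324.48303025445927,
 'cy': 194.9595581971596,
 'extrinsics': array([[ 9.87806722e-01, -8.88279168e-02,  1.27857272e-01,
         4.68336143e+02],
       [-1.54835172e-01, -6.46229046e-01,  7.47271095e-01,
        -5.78018791e+02],
       [ 1.62465484e-02, -7.57956213e-01, -6.52103081e-01,
         7.36954671e+02],
       [ 0.00000000e+00,  0.00000000e+00,  0.00000000e+00,
         1.00000000e+00]]),
 'fx': 386.1319455684643,
 'fy': 386.1319455684643,
 'k1': -0.030279874625047363}
{'cx': 321.223773865956,
 'cy': 196.62637440066206,
 'extrinsics': array([[-1.07993569e-01, -9.71201605e-01,  2.12378980e-01,
         3.85518118e+02],
       [-9.94145845e-01,  1.06226367e-01, -1.97483724e-02,
         1.44730509e+02],
       [-3.38059662e-03, -2.13268378e-01, -9.76987805e-01,
         1.12963150e+03],
       [ 0.00000000e+00,  0.00000000e+00,  0.00000000e+00,
         1.00000000e+00]]),
 'fx': 429.57997637802913,
 'fy': 429.57997637802913,
 'k1': 0.03183929043258895}
{'cx': 315.81728208481064,
 'cy': 202.40387961161713,
 'extrinsics': array([[ 2.19171915e-01, -9.21425854e-01, -3.208
[... 372 characters left out ...]
64}
{'contact_force': array([-0.13442248, -0.0041779 ,  0.22948605]),
 'joint_velocities': array([ 0.00111746, -0.00115318,  0.00248928, -0.00049821, -0.00076797,
       -0.00063968]),
 'joints': array([-1.48318910e+00,  3.26767718e-01, -1.93307664e-01,  1.05198440e+00,
       -3.85698093e-05,  1.43663138e+00]),
 'orientation': array([ 0.07824448, -0.07825095,  0.70321079, -0.702317  ]),
 'tau': array([ 4.44105344e-04, -4.43704140e+01,  2.62664062e+01,  1.04511401e-02,
       -1.62619385e-04, -8.80898341e-06]),
 'time_s': 0.15,
 'tool_pos': array([ 120.95948625, -536.11288356,  230.70258952]),
 'width': 1.0037943307073227,
 'wrist_torque': array([-0.01383749, -0.01230067,  0.04774243])}
pics
```

View pics/side0.png

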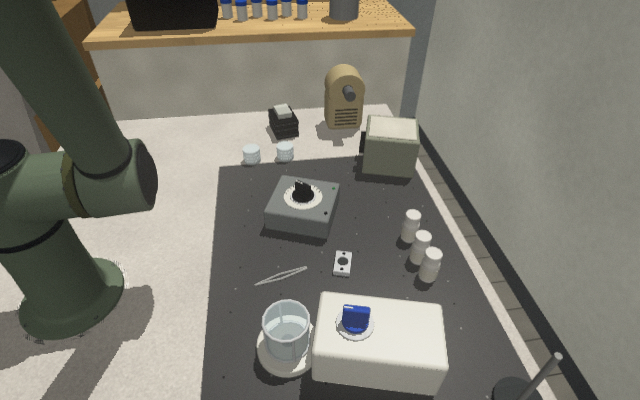

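View pics/top0.png

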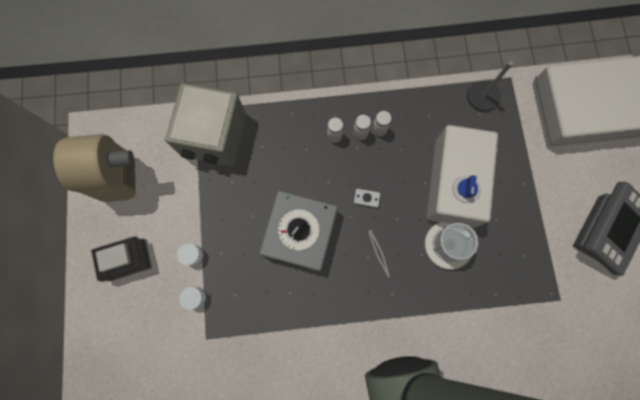

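View pics/wrist0.png

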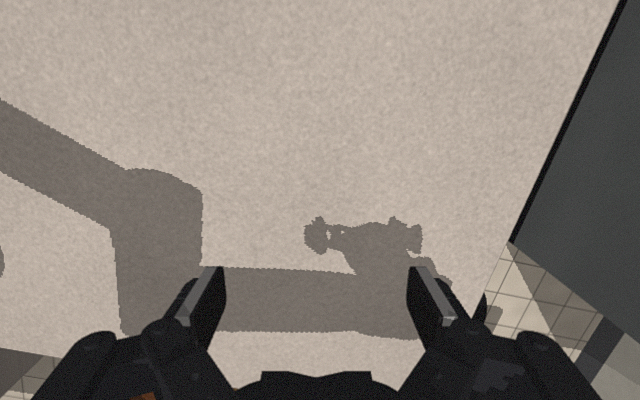

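The side and top views show the grey unit with its dial (top view about 298,230) and the white cell with its blue knob (top view about 467,187). I'll enlarge these areas next.

```bash
cat > h.py <<'E'
import numpy as np,cv2
from workcell import *
def ray(m,u,v):
    K=np.array([[m['fx'],0,m['cx']],[0,m['fy'],m['cy']],[0,0,1]])
    p=cv2.undistortPoints(np.array([[[u,v]]],float),K,np.array([m['k1'],0,0,0.]))[0,0]
    E=m['extrinsics'];return E[:3,3],E[:3,:3]@np.array([p[0],p[1],1])
def at(m,u,v,z):
    o,d=ray(m,u,v);return o+d*(z-o[2])/d[2]
def proj(m,P):
    E=m['extrinsics'];c=E[:3,:3].T@(np.asarray(P,float)-E[:3,3])
    K=np.array([[m['fx'],0,m['cx']],[0,m['fy'],m['cy']],[0,0,1]])
    return cv2.projectPoints(c.reshape(1,3),np.zeros(3),np.zeros(3),K,np.array([m['k1'],0,0,0.]))[0].ravel()
def crop(src,x0,y0,x1,y1,s,out):
    im=cv2.imread(src)[y0:y1,x0:x1]
    im=cv2.resize(im,None,fx=s,fy=s,interpolation=cv2.INTER_CUBIC)
    step=10 if s>=5 else 20
    for x in range((x0+step-1)//step*step,x1,step):
        cv2.line(im,((x-x0)*s,0),((x-x0)*s,6),(0,255,255),1);cv2.putText(im,str(x),((x-x0)*s,16),0,.35,(0,255,255),1)
    for y in range((y0+step-1)//step*step,y1,step):
        cv2.line(im,(0,(y-y0)*s),(6,(y-y0)*s),(0,255,255),1);cv2.putText(im,str(y),(8,(y-y0)*s+4),0,.35,(0,255,255),1)
    cv2.imwrite(out,im)
def yaw():
    q=sense()['orientation'];from scipy.spatial.transform import Rotation as R
    return R.from_quat([q[1],q[2],q[3],q[0]]).as_matrix()
E
python3 - <<'E'
from h import *
crop('pics/top0.png',250,180,350,280,6,'pics/topdial.png')
crop('pics/top0.png',420,110,510,210,6,'pics/topknob.png')
crop('pics/side0.png',250,165,350,245,7,'pics/sidedial.png')
crop('pics/side0.png',300,280,460,400,5,'pics/sideknob.png')
print(yaw())
E
```

```text
[[-9.75509180e-01 -1.48968558e-04  2.19958674e-01]
 [-2.19958686e-01  1.25523952e-03 -9.75508381e-01]
 [-1.30780745e-04 -9.99999201e-01 -1.25726461e-03]]
```

View pics/topdial.png

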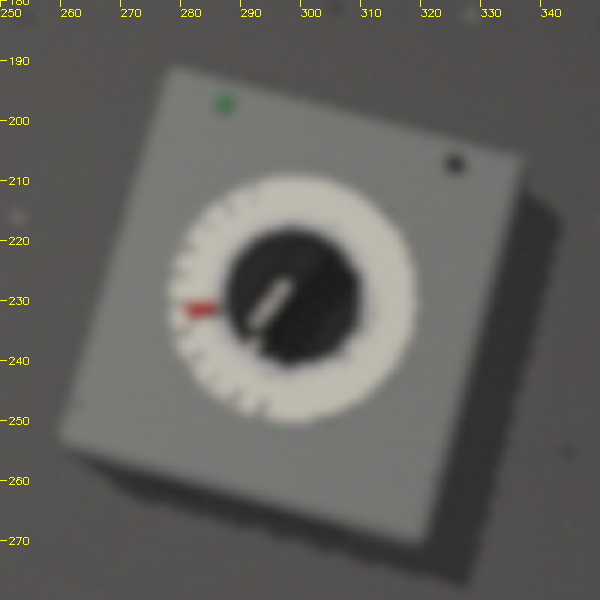

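View pics/topknob.png

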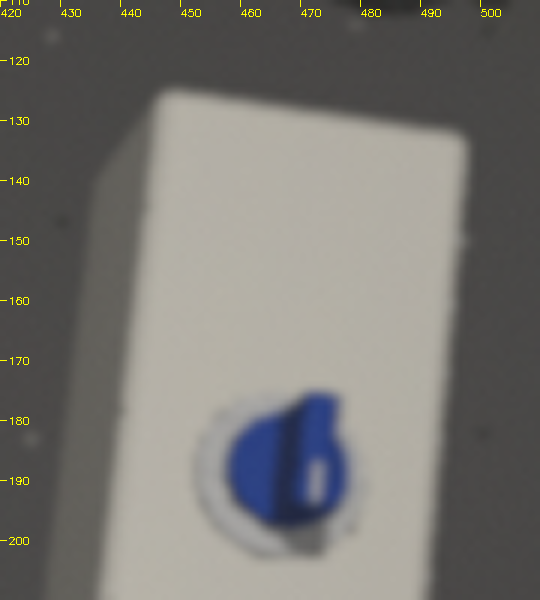

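View pics/sidedial.png

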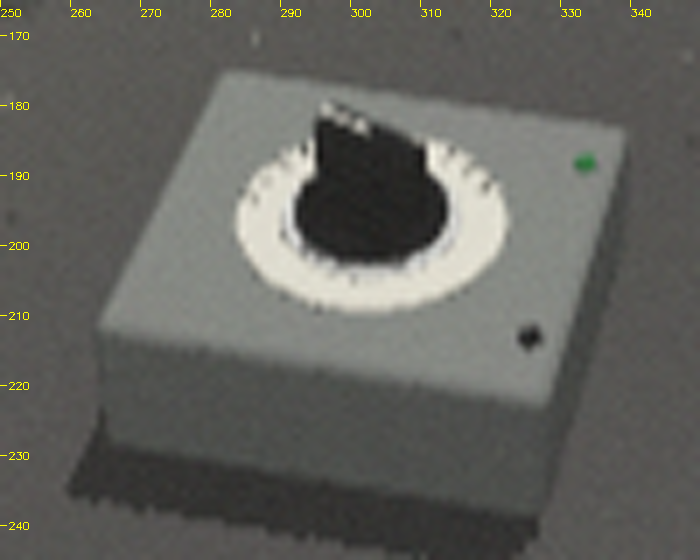

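View pics/sideknob.png

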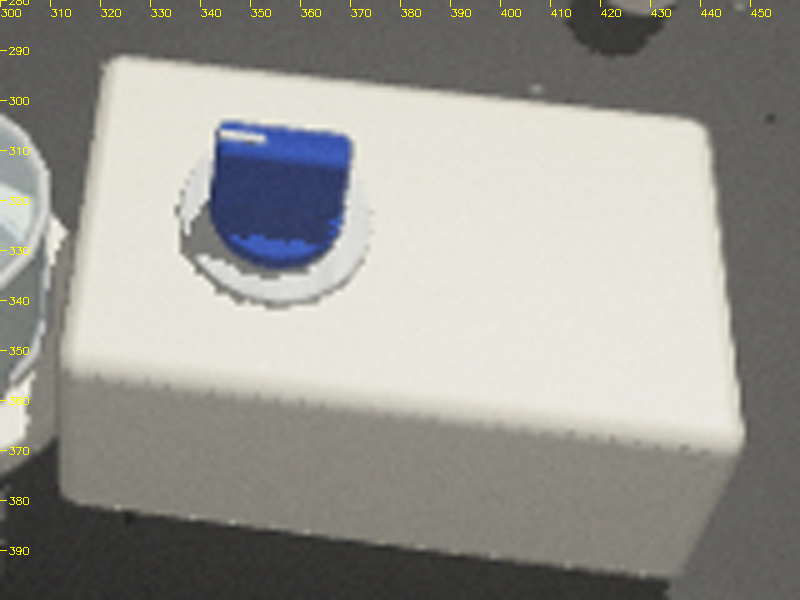

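Run:
```python
from h import *
import workcell
print([n for n in dir(workcell) if not n.startswith('_')], globals().get('grip_point_offset'))
T=camera_model('top');S=camera_model('side')
f=lambda m,u,v,z:print(m is T and 'T' or 'S',(u,v,z),at(m,u,v,z).round(1))
print('unit corners')
for u,v in [(279,191),(337,206.5),(321,270.5),(259.5,253)]: f(T,u,v,70)
for u,v in [(281.5,175),(338.5,183.5),(327,223),(264,211.5)]: f(S,u,v,70)
print('scale centre'); f(T,298.3,229.8,70); f(S,302.8,196.7,70)
print('skirt black T'); f(T,299,229.8,79)
print('marker'); f(T,283.5,231.5,77)
print('pointer'); f(T,297.5,226.5,113); f(T,291.5,234.5,113); f(S,296,180,113);f(S,302,183,113)
print('knob bar top S ends / T');
for u,v in [(344,307),(370,309.5)]: f(S,u,v,168)
for u,v in [(471,176),(477,176.5),(473,186),(472.5,193)]: f(T,u,v,168)
f(S,344,306,168);f(S,352.5,307.5,168)
print('cell corners');
for u,v in [(447,125),(497,133)]: f(T,u,v,120)
for u,v in [(321,291),(441,304),(448,368),(312.5,354)]: f(S,u,v,120)
print('disc ring S',at(S,354.5,321,120),'T',at(T,466,187.5,120))
```

```text
['MotionError', 'camera', 'camera_model', 'grip_point_offset', 'job_done', 'sense'] 18.700000000000003
unit corners
T (279, 191, 70) [642. 228.  70.]
T (337, 206.5, 70) [586.3  86.7  70. ]
T (321, 270.5, 70) [433.2 143.7  70. ]
T (259.5, 253, 70) [491.6 289.1  70. ]
S (281.5, 175, 70) [492.7 287.7  70. ]
S (338.5, 183.5, 70) [644.7 228.7  70. ]
S (327, 223, 70) [588.9  81.7  70. ]
S (264, 211.5, 70) [438.4 144.   70. ]
scale centre
T (298.3, 229.8, 70) [538.2 189.   70. ]
S (302.8, 196.7, 70) [541.5 187.1  70. ]
skirt black T
T (299, 229.8, 79) [536.8 186.9  79. ]
marker
T (283.5, 231.5, 77) [537.  225.4  77. ]
pointer
T (297.5, 226.5, 113) [540.1 188.3 113. ]
T (291.5, 234.5, 113) [522.6 204.3 113. ]
S (296, 180, 113) [526.8 205.7 113. ]
S (302, 183, 113) [540.8 191.4 113. ]
knob bar top S ends / T
S (344, 307, 168) [ 567.6 -218.1  168. ]
S (370, 309.5, 168) [ 610.1 -229.3  168. ]
T (471, 176, 168) [ 605.4 -222.9  168. ]
T (477, 176.5, 168) [ 602.7 -236.3  168. ]
T (473, 186, 168) [ 581.5 -223.2  168. ]
T (472.5, 193, 168) [ 565.4 -219.1  168. ]
S (344, 306, 168) [ 568.  -216.2  168. ]
S (352.5, 307.5, 168) [ 581.7 -221.2  168. ]
cell corners
T (447, 125, 120) [ 752.1 -206.   120. ]
T (497, 133, 120) [ 717.6 -324.1  120. ]
S (321, 291, 120) [ 539.3 -147.   120. ]
S (441, 304, 120) [ 756.1 -208.2  120. ]
S (448, 368, 120) [ 721.8 -325.6  120. ]
S (312.5, 354, 120) [ 506.8 -268.7  120. ]
disc ring S [ 588.98016119 -218.77942471  120.        ] T [ 589.46778997 -224.27413735  120.        ]
```

move_arm --steps '[{"claw":1,"offset":[0.022,0.038,0],"roll":0.102},{"claw":1,"offset":[0.022,0.038,0],"roll":0.102},{"claw":1,"offset":[0.022,0.038,0],"roll":0.102},{"claw":1,"offset":[0.022,0.038,0],"roll":0.102},{"claw":1,"offset":[0.022,0.038,0],"roll":0.102},{"claw":1,"offset":[0.022,0.038,0],"roll":0.102},{"claw":1,"offset":[0.022,0.038,0],"roll":0.102},{"claw":1,"offset":[0.022,0.038,0],"roll":0.102},{"claw":1,"offset":[0.022,0.038,0],"roll":0.102},{"claw":1,"offset":[0.022,0.038,0],"roll":0.102},{"claw":1,"offset":[0.022,0.038,0],"roll":0.102},{"claw":1,"offset":[0.022,0.038,0],"roll":0.102}]'

```text
time_s: 1.15
tool_pos: [365.9, -101.9, 227.6]
orientation: [-0.479, 0.478, -0.52, 0.521]
contact_force: [0.5, -1.0, -0.0]
width: 0.999
```

move_arm --steps '[{"claw":1,"offset":[0.022,0.036,0],"roll":0.102},{"claw":1,"offset":[0.022,0.036,0],"roll":0.102},{"claw":1,"offset":[0.022,0.036,0],"roll":0.102},{"claw":1,"offset":[0.022,0.036,0],"roll":0.102},{"claw":1,"offset":[0.022,0.036,0],"roll":0.102},{"claw":1,"offset":[0.022,0.036,0],"roll":0.102},{"claw":1,"offset":[0.022,0.036,0],"roll":0.102},{"claw":1,"offset":[0.022,0.036,0],"roll":0.102},{"claw":1,"offset":[0,0,0],"roll":0}]'

```text
time_s: 1.9
tool_pos: [537.5, 191.2, 226.3]
orientation: [0.655, -0.652, 0.269, -0.271]
contact_force: [-1.1, -1.5, 0.4]
width: 0.997
```

Run:
```python
from h import *
s=sense();W=camera_model('wrist');im=camera('wrist')
cv2.imwrite('pics/w1.png',im[:,:,::-1])
R=yaw();print(s['tool_pos'],np.degrees(np.arctan2(R[1,2],R[0,2])),s['joints'].round(2))
np.save('W1.npy',W,allow_pickle=True)
print(proj(W,[539.5,186.7,79]),proj(W,[539.5,186.7,113]),proj(W,[537,225,77]))
```

```text
[537.48731571 191.208633   226.34883952] 44.903318886358946 [ 0.21  0.36 -0.15  1.05  0.    0.99]
[314.116603   192.21039025] [314.08031158 204.23639066] [341.40434437 161.87479448]
```

View pics/w1.png

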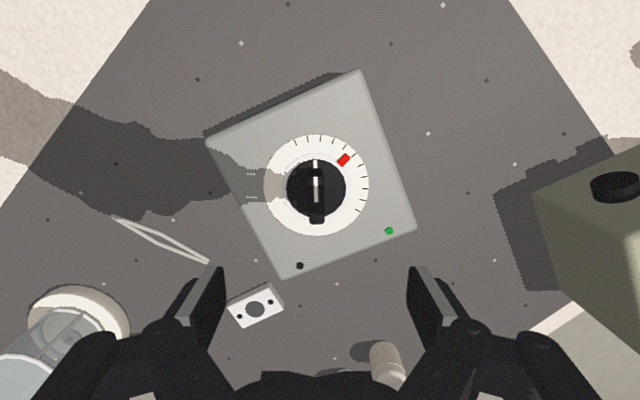

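Run:
```python
from h import *
crop('pics/w1.png',255,125,380,240,6,'pics/w1c.png')
```

```text
(no output)
```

View pics/w1c.png

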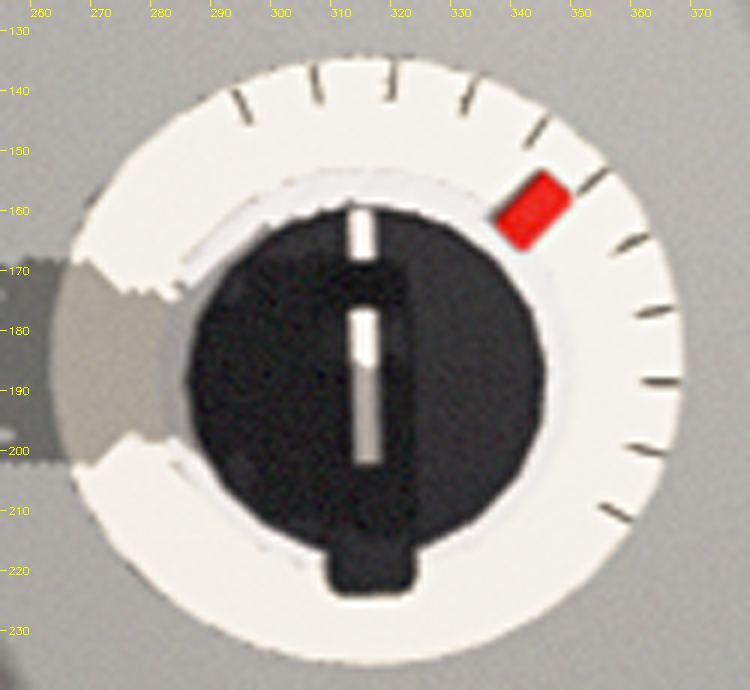

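Run:
```python
from h import *
W=np.load('W1.npy',allow_pickle=True).item()
g=lambda u,v,z:at(W,u,v,z)[:2]
# ring ellipse extents: left 263, right 368.5 ; top 134.5 bottom 235
pts=np.array([g(u,v,70) for u,v in [(315,134.5),(368.5,185),(318,235),(263.2,190),(358,160),(285,146),(344,220),(284,222)]])
A=np.c_[2*pts,np.ones(len(pts))];b=(pts**2).sum(1);c=np.linalg.lstsq(A,b,rcond=None)[0]
print('ring c',c[:2],'r',np.sqrt(c[2]+c[0]**2+c[1]**2))
pts=np.array([g(u,v,79) for u,v in [(314,159),(345,188),(285.3,190),(335,168),(294,170),(336,209),(296,210)]])
A=np.c_[2*pts,np.ones(len(pts))];b=(pts**2).sum(1);k=np.linalg.lstsq(A,b,rcond=None)[0]
print('skirt c',k[:2],'r',np.sqrt(k[2]+k[0]**2+k[1]**2))
ax=(c[:2]+k[:2])/2
ang=lambda p,q:np.degrees(np.arctan2(*(p-q)[::-1]))
p1,p2=g(314.7,176,113),g(315.4,202,113)
print('bar',p1,p2,ang(p1,p2), 'bar end',g(315.6,223.5,113))
p3=g(314.0,162,79); print('stub',p3,ang(p3,ax))
for u,v in [(344,159),(344.3,158.5)]:
  m=g(u,v,77);print('mark',m,ang(m,ax),ang(m,c[:2]),ang(m,k[:2]),np.hypot(*(m-ax)))
a,b=g(339,163.5,77),g(348,155.5,77);print(ang(b,a))
```

```text
ring c [538.07563953 189.25832218] r 49.57858463381744
skirt c [538.27880499 189.52052518] r 28.127913904001122
bar [522.38064931 204.55979497] [538.86792848 188.91693239] 136.50545158158397 bar end [552.99524125 175.05952482]
stub [518.82129808 207.24584909] 137.3075268186335
mark [536.73677469 228.55289708] 92.10641124691548 91.9514561560134 92.26237612328441 39.18995455596995
mark [536.59220345 229.06963738] 92.2874532412163 92.13394916649233 92.44194183778026 39.71185772252581
87.76167404820346
```

move_arm --steps '[{"claw":1,"offset":[0.001,-0.003,-0.03],"roll":0.035},{"claw":1,"offset":[0,0,-0.035],"roll":0},{"claw":1,"offset":[0,0,-0.035],"roll":0},{"claw":0.7,"offset":[0,0,-0.025],"roll":0},{"claw":0.5,"offset":[0,0,0],"roll":0}]' --newtons 30

```text
time_s: 2.37
tool_pos: [535.1, 183.3, 98.7]
orientation: [0.658, -0.657, 0.259, -0.263]
contact_force: [-1.5, 0.1, -0.1]
width: 0.748
```

```bash
cat > st.py <<'E'
from h import *
import sys
def st(name=None):
    s=sense();W=camera_model('wrist')
    R=yaw();print(s['time_s'],s['tool_pos'].round(1),'yaw',np.degrees(np.arctan2(R[1,2],R[0,2])).round(2),'F',s['contact_force'].round(1),'T',s['wrist_torque'].round(3),'w',round(float(s['width']),3),'q',s['joints'].round(2))
    if name:
        im=camera('wrist');cv2.imwrite(f'pics/{name}.png',im[:,:,::-1]);np.save(f'{name}.npy',W,allow_pickle=True)
    return W
if __name__=='__main__': st(sys.argv[1] if len(sys.argv)>1 else None)
E
python3 st.py w2
```

```text
2.3667 [535.1 183.3  98.7] yaw 46.73 F [-1.5  0.1 -0.1] T [-0.031  0.055 -0.001] w 0.748 q [ 0.2   0.47 -0.34  0.76 -0.    0.96]
```

View pics/w2.png

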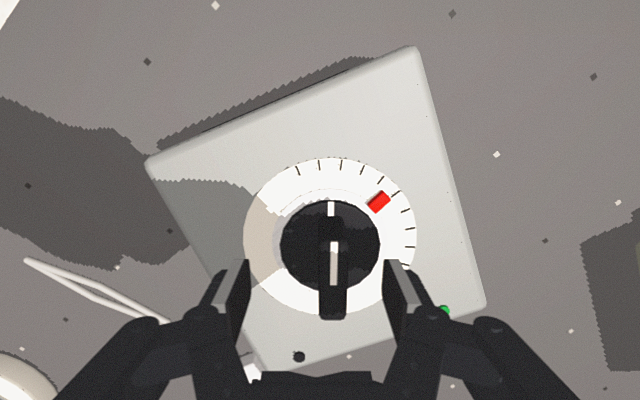

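Run:
```python
from h import *
crop('pics/w2.png',235,150,425,330,4,'pics/w2c.png')
W=np.load('w2.npy',allow_pickle=True).item()
s=sense();R=yaw()
print(proj(W,s['tool_pos']),proj(W,s['tool_pos']-R[:,1]*18.7))
for p in [(538.2,189.2,113),(538.2,189.2,79)]: print(proj(W,p))
```

```text
[318.49687175 273.28476703] [318.75071366 295.56911871]
[331.08121938 283.28586169]
[328.27181219 249.02842227]
```

View pics/w2c.png

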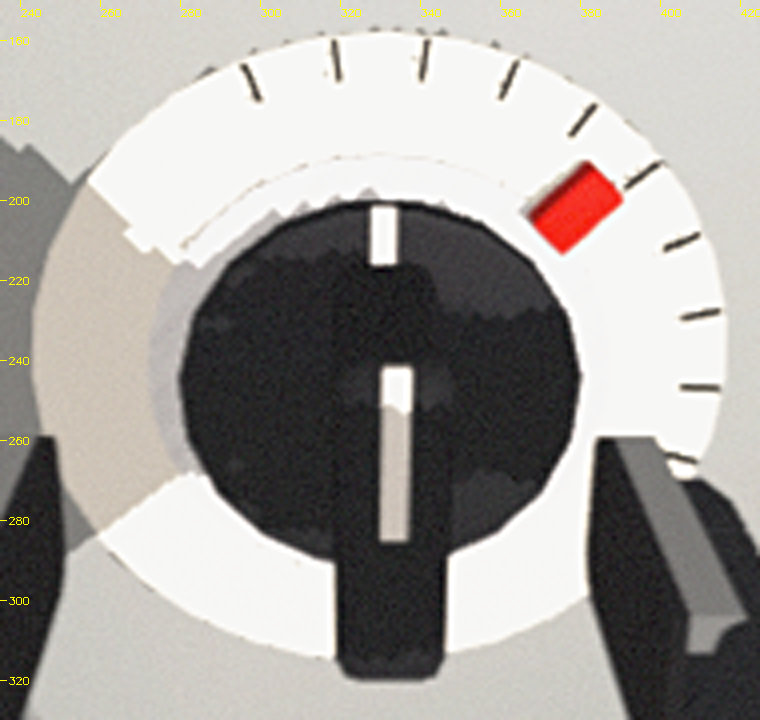

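Run:
```python
from h import *
W=np.load('w2.npy',allow_pickle=True).item()
g=lambda u,v,z:at(W,u,v,z)[:2]
ang=lambda p,q:np.degrees(np.arctan2(*(p-q)[::-1]))
def fit(L,z):
    pts=np.array([g(u,v,z) for u,v in L]);A=np.c_[2*pts,np.ones(len(pts))];c=np.linalg.lstsq(A,(pts**2).sum(1),rcond=None)[0]
    return c[:2],np.sqrt(c[2]+c[0]**2+c[1]**2)
c,r=fit([(330,157.5),(415.5,235),(242.5,235),(400,190),(257,195),(318,314.5),(350,313.5)],70);print(c,r)
k,r=fit([(330,200.5),(379.5,245),(280,245),(366,215),(294,215),(367,275),(294,275)],79);print(k,r)
p1,p2=g(333.5,241.5,113),g(333.2,285,113);print('bar',p1,p2,ang(p1,p2),'mid edges',g(332.5,319,113), g(319,300,113),g(346,300,113))
ax=(c+k)/2
e=g(333.3,262,113)
for q in [(331,206),(330.5,214)]:
  p=g(*q,79);print('stub',p,ang(p,ax))
m=g(377,199.5,77);print('mark',m,ang(m,ax),np.hypot(*(m-ax)),ang(g(384,193,77),g(369.5,207,77)))
```

```text
[539.85500723 188.96085309] 51.59862007504284
[538.13680291 190.61412461] 28.022574978869198
bar [522.93363647 204.59494365] [539.57390047 189.289952  ] 137.39349975955875 mid edges [553.71991143 175.97131004] [541.10912483 178.73659792] [549.96733831 188.10137706]
stub [520.05089768 207.87143009] 136.33210820120948
stub [523.29501958 204.53943227] 136.7848190173964
mark [535.04249999 228.16062885] 95.88216315815501 38.57625286910484 94.17918831816414
```

move_arm --steps '[{"claw":0.5,"offset":[0.004,0.0065,-0.012],"roll":0.003},{"claw":0.4,"offset":[0,0,0],"roll":0},{"claw":0.35,"offset":[0,0,0],"roll":0}]'

```text
time_s: 2.67
tool_pos: [541.2, 188.0, 92.9]
orientation: [0.658, -0.656, 0.258, -0.264]
contact_force: [0.3, 0.0, -0.4]
width: 0.35
```

```bash
python3 st.py w3
```

```text
2.6667 [541.2 188.   92.9] yaw 46.67 F [ 0.3  0.  -0.4] T [ 0.023  0.003 -0.002] w 0.35 q [ 0.21  0.49 -0.33  0.75 -0.    0.96]
```

View pics/w3.png

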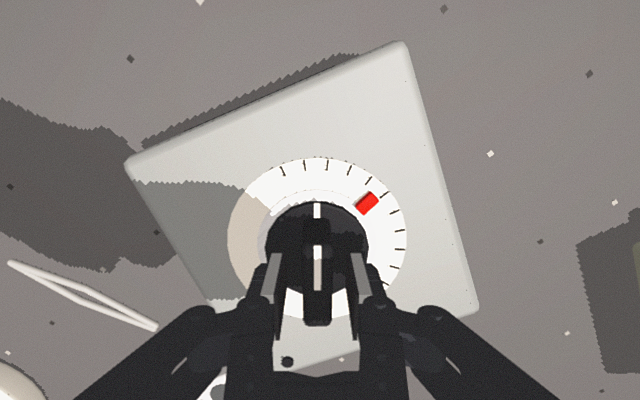

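move_arm --steps '[{"claw":0.3,"offset":[-0.0015,0.0015,-0.008],"roll":0.003},{"claw":0.2,"offset":[-0.0005,0.0005,-0.002],"roll":0},{"claw":0.1,"offset":[0,0,0],"roll":0},{"claw":0.05,"offset":[0,0,0],"roll":0},{"claw":0.0,"offset":[0,0,0],"roll":0}]' --newtons 40

```text
time_s: 3.13
tool_pos: [540.8, 189.3, 86.4]
orientation: [0.659, -0.656, 0.255, -0.266]
contact_force: [0.8, -0.5, -3.4]
width: 0.155
```

```bash
python3 st.py w4
```

```text
3.1333 [540.8 189.3  86.4] yaw 46.78 F [ 0.8 -0.5 -3.4] T [-0.018 -0.093  0.007] w 0.155 q [ 0.21  0.49 -0.34  0.72 -0.    0.96]
```

View pics/w4.png

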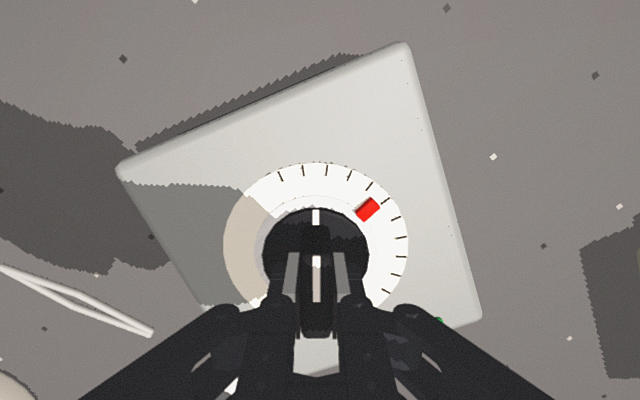

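Run:
```python
from h import *
crop('pics/w4.png',215,150,415,320,4,'pics/w4c.png')
```

```text
(no output)
```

View pics/w4c.png

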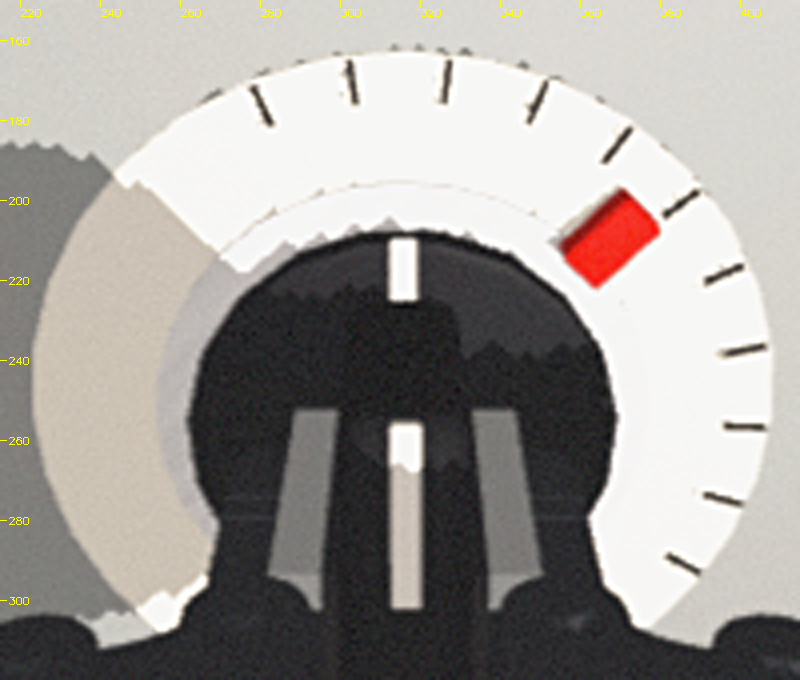

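```bash
cat > meas.py <<'E'
from h import *
ang=lambda p,q:np.degrees(np.arctan2(*(p-q)[::-1]))
def meas(f,ring,skirt,stub,mk):
    W=np.load(f,allow_pickle=True).item()
    g=lambda q,z:at(W,*q,z)[:2]
    def fit(L,z):
        pts=np.array([g(q,z) for q in L]);A=np.c_[2*pts,np.ones(len(pts))];c=np.linalg.lstsq(A,(pts**2).sum(1),rcond=None)[0]
        return c[:2],np.sqrt(c[2]+c[0]**2+c[1]**2)
    c,r=fit(ring,70);k,rk=fit(skirt,79);print('ring',c.round(1),r.round(1),'skirt',k.round(1),rk.round(1))
    m=g(np.mean(mk,0),77);s=g(stub,79)
    for ax in (c,k,(c+k)/2): print('mark',ang(m,ax).round(2),np.hypot(*(m-ax)).round(1),'stub',ang(s,ax).round(2),'diff',(ang(s,ax)-ang(m,ax)).round(2))
E
python3 - <<'E'
from meas import *
meas('w4.npy',[(316,162.5),(407.5,243),(222.7,243),(392,199),(243,194),(250,305)],[(315,208),(368.5,255),(262.5,255),(353,221),(275,225)],(315.8,217.5),[(368.5,199),(377,207.5),(361.5,221.5),(353.5,212)])
E
```

```text
ring [539.8 189. ] 51.7 skirt [537.9 191. ] 28.0
mark 95.44 38.4 stub 136.24 diff 40.81
mark 92.73 36.2 stub 136.61 diff 43.87
mark 94.12 37.3 stub 136.41 diff 42.29
```

move_arm --steps '[{"claw":0.2,"offset":[-0.0015,0.0013,0],"roll":0},{"claw":0.2,"offset":[0,0,0],"roll":0},{"claw":0,"offset":[0,0,0],"roll":0},{"claw":0,"offset":[0,0,0],"roll":-0.06},{"claw":0,"offset":[0,0,0],"roll":-0.08},{"claw":0,"offset":[0,0,0],"roll":-0.08},{"claw":0,"offset":[0,0,0],"roll":-0.08},{"claw":0,"offset":[0,0,0],"roll":-0.08},{"claw":0,"offset":[0,0,0],"roll":-0.08},{"claw":0,"offset":[0,0,0],"roll":-0.08},{"claw":0,"offset":[0,0,0],"roll":-0.08},{"claw":0,"offset":[0,0,0],"roll":-0.05},{"claw":0,"offset":[0,0,0],"roll":0}]' --newtons 40

```text
time_s: 4.27
tool_pos: [540.5, 191.2, 86.9]
orientation: [-0.528, 0.528, -0.464, 0.477]
contact_force: [0.2, -0.5, -1.6]
width: 0.154
```

```bash
python3 st.py w5;python3 - <<'E'
from h import *
crop('pics/w5.png',215,150,415,320,4,'pics/w5c.png')
E
```

```text
4.2667 [540.5 191.2  86.9] yaw 6.54 F [ 0.2 -0.5 -1.6] T [-0.128  0.173 -0.046] w 0.154 q [ 0.22  0.5  -0.33  0.73 -0.01  1.68]
```

View pics/w5c.png

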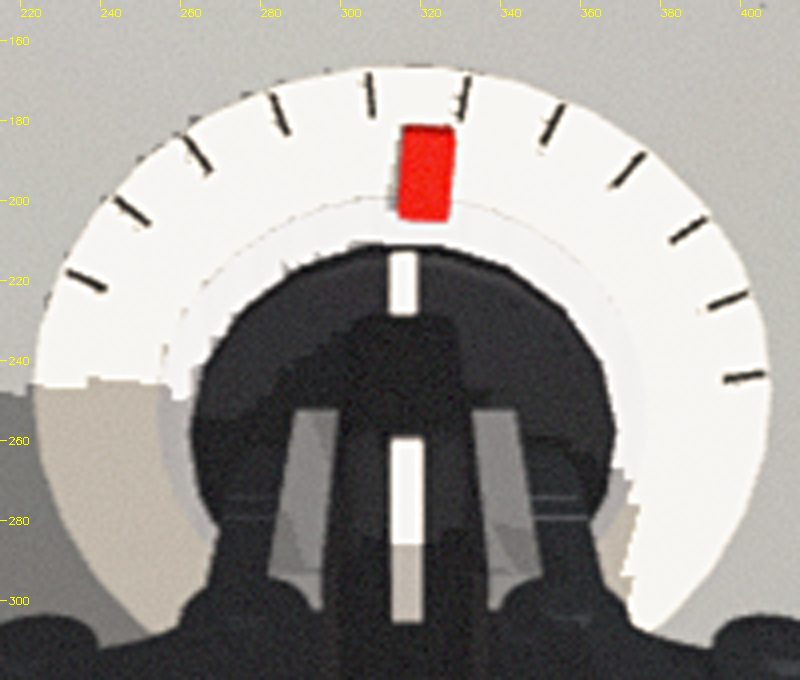

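Run:
```python
from meas import *
meas('w5.npy',[(316,166),(407.3,245),(223.5,245),(390,203),(243,202),(250,303)],[(315,211.5),(368.5,257),(262.5,257),(352,225),(277,226)],(315.3,221),[(315.5,182),(328,182),(327,205),(314,204.5)])
W=np.load('w5.npy',allow_pickle=True).item();g=lambda u,v,z:at(W,u,v,z)[:2]
print(ang(g(315.5,182,77),g(314,204.5,77)),ang(g(328,182,77),g(327,205,77)),ang(g(316.2,259,113),g(316.8,305,113)),ang(g(315.4,213,79),g(315.3,228,79)))
```

```text
ring [539.3 189.3] 50.9 skirt [538.7 191. ] 28.3
mark 92.83 39.2 stub 97.49 diff 4.67
mark 92.04 37.4 stub 96.58 diff 4.54
mark 92.44 38.3 stub 97.05 diff 4.61
92.80627080305754 94.84397861252396 97.17445544517176 96.11392560028564
```

move_arm --steps '[{"claw":0,"offset":[0,0,0],"roll":-0.04},{"claw":0,"offset":[0,0,0],"roll":-0.04},{"claw":0,"offset":[0,0,0],"roll":0},{"claw":0,"offset":[0,0,0],"roll":0}]'

```text
time_s: 4.65
tool_pos: [540.6, 191.2, 86.9]
orientation: [-0.509, 0.51, -0.484, 0.496]
contact_force: [0.2, 0.1, -0.7]
width: 0.151
```

```bash
python3 st.py w6;python3 - <<'E'
from h import *
crop('pics/w6.png',265,160,365,320,5,'pics/w6c.png')
E
```

```text
4.65 [540.6 191.2  86.9] yaw 2.23 F [ 0.2  0.1 -0.7] T [-0.05   0.126 -0.02 ] w 0.151 q [ 0.22  0.5  -0.33  0.73 -0.01  1.75]
```

View pics/w6c.png

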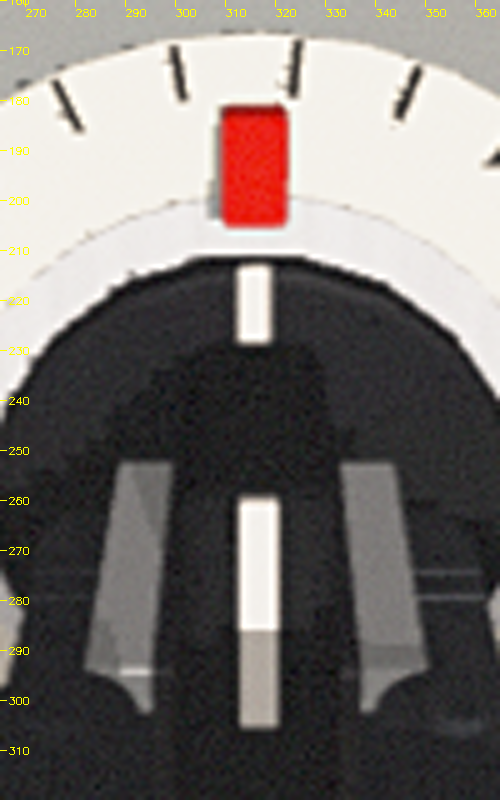

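Run:
```python
from meas import *
W=np.load('w6.npy',allow_pickle=True).item();g=lambda u,v,z:at(W,u,v,z)[:2]
for d in(0,-.4):
  m=g(315.9+d,193,77);s=g(315.8+d,221,79);b1=g(316.8+d,260,113);b2=g(316.8+d,304,113)
  print('mark',m,'stub',s,'bar',b1,b2,'barang',ang(b1,b2),'m-s',ang(m,s),'m-b2',ang(m,b2),'s-b2',ang(s,b2))
  print(ang(g(309.3+d,182,77),g(309.3+d,205,77)),ang(g(322.2+d,182,77),g(322.4+d,205,77)), ang(g(315.9+d,214,79),g(315.8+d,228,79)))
  for ax in [(539.3,190),(538.7,190.3)]: print(ang(m,np.array(ax)),ang(s,np.array(ax)))
```

```text
mark [537.60186086 228.49221335] stub [538.07448512 214.1480597 ] bar [538.19648624 211.31637955] [539.05152208 189.47537069] barang 92.24188093236188 m-s 91.88715091499887 m-b2 92.12783186552169 s-b2 92.26772444439435
91.78263468703743 93.05102322274575 91.8068445299958
92.52604747345478 92.90527029319578
91.64696942857391 91.50247640805651
mark [537.40204134 228.48538157] stub [537.87087213 214.14133833] bar [538.03153709 211.3112286 ] [538.87715642 189.47031369] barang 92.21722538354877 m-s 91.87202909756407 m-b2 92.1652565108078 s-b2 92.33569143962765
91.75817257141698 93.02653737802491 91.78231818282194
92.82333148429875 93.38786288550227
91.94679033451544 91.99176694678164
```

move_arm --steps '[{"claw":0.3,"offset":[0,0,0],"roll":0},{"claw":0.5,"offset":[0,0,0],"roll":0},{"claw":0.6,"offset":[0,0,0.01],"roll":0},{"claw":0.8,"offset":[0,0,0.035],"roll":0},{"claw":1,"offset":[0,0,0.04],"roll":0},{"claw":1,"offset":[0,0,0.03],"roll":0},{"claw":1,"offset":[0,0,0],"roll":0}]'

```text
time_s: 5.28
tool_pos: [537.7, 191.2, 207.4]
orientation: [-0.51, 0.512, -0.484, 0.494]
contact_force: [0.7, -0.3, 0.2]
width: 0.999
```

```bash
python3 st.py w7;python3 - <<'E'
from h import *
crop('pics/w7.png',240,130,400,290,5,'pics/w7c.png')
E
```

```text
5.2833 [537.7 191.2 207.4] yaw 2.5 F [ 0.7 -0.3  0.2] T [ 0.038  0.    -0.008] w 0.999 q [ 0.22  0.38 -0.18  1.01 -0.01  1.75]
```

View pics/w7c.png

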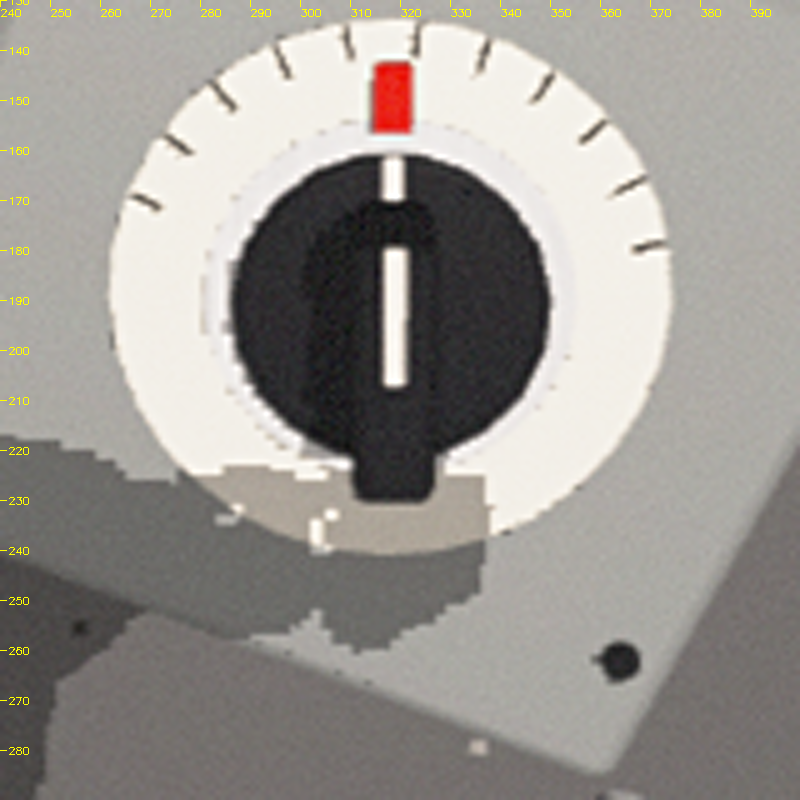

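The pointer stub (x≈318.5), the bar line (318.9) and the red tab (318.5) are in line, so the dial is set. Next I'll move to the knob.

move_arm --steps '[{"claw":1,"offset":[0.002,-0.01,0.025],"roll":0.1},{"claw":1,"offset":[0.004,-0.036,0.02],"roll":0.105},{"claw":1,"offset":[0.004,-0.036,0],"roll":0.105},{"claw":1,"offset":[0.004,-0.036,0],"roll":0.105},{"claw":1,"offset":[0.004,-0.036,0],"roll":0.105},{"claw":1,"offset":[0.004,-0.036,0],"roll":0.105},{"claw":1,"offset":[0.004,-0.036,0],"roll":0.105},{"claw":1,"offset":[0.004,-0.036,0],"roll":0.105},{"claw":1,"offset":[0.004,-0.036,0],"roll":0.105},{"claw":1,"offset":[0.004,-0.036,0],"roll":0.105},{"claw":1,"offset":[0.004,-0.036,0],"roll":0.105},{"claw":1,"offset":[0.004,-0.036,0],"roll":0.105},{"claw":1,"offset":[0,0,0],"roll":0}]'

```text
time_s: 6.42
tool_pos: [577.6, -230.0, 247.8]
orientation: [0.705, -0.702, 0.065, -0.072]
contact_force: [0.5, 0.2, 0.4]
width: 1.005
```

```bash
python3 st.py w8
```

```text
6.4167 [ 577.6 -230.   247.8] yaw 78.89 F [0.5 0.2 0.4] T [ 0.025  0.014 -0.008] w 1.005 q [-0.5   0.45  0.03  1.15  0.01 -0.31]
```

View pics/w8.png

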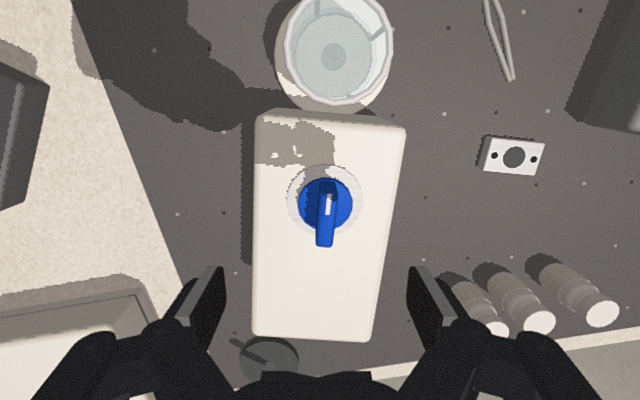

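Run:
```python
from h import *
crop('pics/w8.png',275,150,375,260,7,'pics/w8c.png')
```

```text
(no output)
```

View pics/w8c.png

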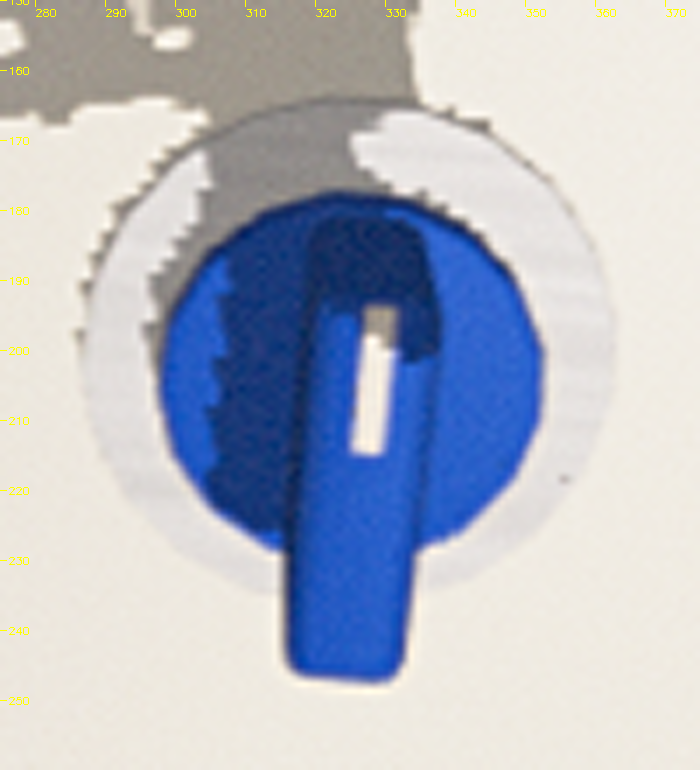

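Run:
```python
from meas import *
W=np.load('w8.npy',allow_pickle=True).item();g=lambda u,v,z:at(W,u,v,z)[:2]
def fit(L,z):
    pts=np.array([g(u,v,z) for u,v in L]);A=np.c_[2*pts,np.ones(len(pts))];c=np.linalg.lstsq(A,(pts**2).sum(1),rcond=None)[0]
    return c[:2],np.sqrt(c[2]+c[0]**2+c[1]**2)
print('disc',fit([(324.5,177.5),(351.7,203),(297.5,205),(345,186),(304,188),(345,221),(304,222)],134))
print('ring',fit([(323,164.5),(362,195),(286.7,200),(350,173),(293,180),(350,227),(300,228)],120))
a,b=g(328.9,194,168),g(327,214.5,168);print(a,b,ang(b,a))
l1,l2=g(318.5,205,168),g(315.7,240,168);r1,r2=g(335.7,210,168),g(333,240,168)
print(ang(l2,l1),ang(r2,r1),'end',g(324.5,246.5,168),'front',g(328.5,193,168))
```

```text
disc (array([ 584.82409984, -223.00626638]), np.float64(23.433171544839812))
ring (array([ 587.15224862, -223.09682591]), np.float64(34.1243595324647))
[ 564.85134446 -217.1440832 ] [ 580.43815989 -221.44089497] -15.411915026149444
-15.294999932702357 -14.770003469301317 end [ 606.34278585 -228.20722827] front [ 564.03898763 -217.29222023]
```

move_arm --steps '[{"claw":1,"offset":[0.008,0.007,-0.02],"roll":-0.073},{"claw":1,"offset":[0,0,-0.03],"roll":0},{"claw":1,"offset":[0,0,-0.03],"roll":0},{"claw":0.7,"offset":[0,0,-0.015],"roll":0},{"claw":0.5,"offset":[0,0,0],"roll":0},{"claw":0.4,"offset":[0,0,0],"roll":0}]'

```text
time_s: 6.97
tool_pos: [583.2, -214.5, 147.9]
orientation: [0.704, -0.697, 0.095, -0.099]
contact_force: [0.1, 0.5, 0.7]
width: 0.604
```

```bash
python3 st.py w9
```

```text
6.9667 [ 583.2 -214.5  147.9] yaw 74.18 F [0.1 0.5 0.7] T [ 0.01  -0.023 -0.032] w 0.604 q [-0.48  0.52 -0.12  0.93  0.01 -0.2 ]
```

View pics/w9.png

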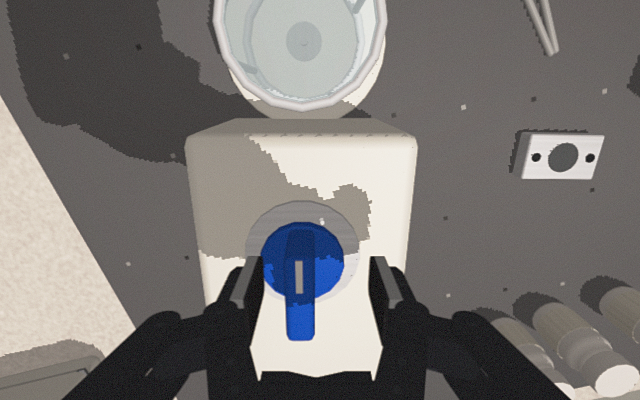

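move_arm --steps '[{"claw":0.4,"offset":[0.003,-0.008,-0.003],"roll":0.005},{"claw":0.4,"offset":[0,0,0],"roll":0},{"claw":0.4,"offset":[0,0,0],"roll":0}]'

```text
time_s: 7.27
tool_pos: [588.4, -222.6, 148.3]
orientation: [0.704, -0.697, 0.091, -0.098]
contact_force: [-0.3, -0.3, 0.6]
width: 0.402
```

```bash
python3 st.py w10;python3 - <<'E'
from h import *
crop('pics/w10.png',220,190,420,350,4,'pics/w10c.png')
E
```

```text
7.2667 [ 588.4 -222.6  148.3] yaw 74.58 F [-0.3 -0.3  0.6] T [-0.022  0.002 -0.016] w 0.402 q [-0.48  0.53 -0.1   0.94  0.01 -0.22]
```

View pics/w10c.png

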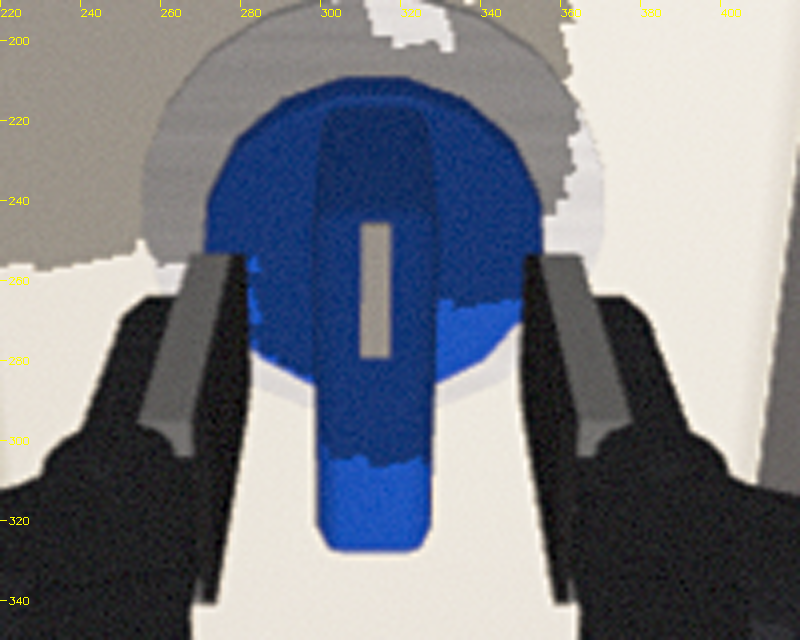

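Run:
```python
from meas import *
W=np.load('w10.npy',allow_pickle=True).item();g=lambda u,v,z:at(W,u,v,z)[:2]
def fit(L,z):
    pts=np.array([g(u,v,z) for u,v in L]);A=np.c_[2*pts,np.ones(len(pts))];c=np.linalg.lstsq(A,(pts**2).sum(1),rcond=None)[0]
    return c[:2],np.sqrt(c[2]+c[0]**2+c[1]**2)
print('disc',fit([(313,209),(355.5,246),(271.5,246),(346,226),(282,224),(344,276),(286,280)],134))
a,b=g(313.7,245.5,168),g(313.7,279.5,168);print(a,b,ang(b,a))
f,e=g(314,243.5,168),g(313.5,327.5,168);print(f,e,np.hypot(*(e-f)),(e+f)/2)
```

```text
disc (array([ 584.706245 , -222.8279977]), np.float64(23.60140192284732))
[ 564.55657345 -217.01759146] [ 580.8548772  -221.56680072] -15.595568204444259
[ 563.67334027 -216.63807788] [ 606.31945788 -228.77313617] 44.339045847423456 [ 584.99639907 -222.70560703]
```

move_arm --steps '[{"claw":0.4,"offset":[-0.002,-0.001,-0.006],"roll":0},{"claw":0.4,"offset":[-0.001,0,-0.003],"roll":0},{"claw":0.35,"offset":[0,0,0],"roll":0}]'

```text
time_s: 7.57
tool_pos: [586.5, -224.9, 140.7]
orientation: [0.703, -0.698, 0.09, -0.1]
contact_force: [0.6, 0.3, 0.3]
width: 0.349
```

```bash
python3 st.py
```

```text
7.5667 [ 586.5 -224.9  140.7] yaw 74.55 F [0.6 0.3 0.3] T [-0.011  0.053  0.023] w 0.349 q [-0.49  0.53 -0.12  0.91  0.01 -0.22]
```

move_arm --steps '[{"claw":0.3,"offset":[-0.001,0.0015,-0.001],"roll":0},{"claw":0.25,"offset":[0,0,0],"roll":0},{"claw":0.1,"offset":[0,0,0],"roll":0},{"claw":0,"offset":[0,0,0],"roll":0},{"claw":0,"offset":[0,0,0],"roll":0},{"claw":0,"offset":[0,0,0],"roll":0}]' --newtons 80

```text
time_s: 8.07
tool_pos: [585.1, -223.1, 139.7]
orientation: [0.703, -0.698, 0.091, -0.1]
contact_force: [0.8, 0.7, 0.3]
width: 0.15
```

```bash
python3 st.py w11
```

```text
8.0667 [ 585.1 -223.1  139.7] yaw 74.47 F [0.8 0.7 0.3] T [-0.112  0.064 -0.11 ] w 0.15 q [-0.49  0.53 -0.13  0.91  0.01 -0.22]
```

View pics/w11.png

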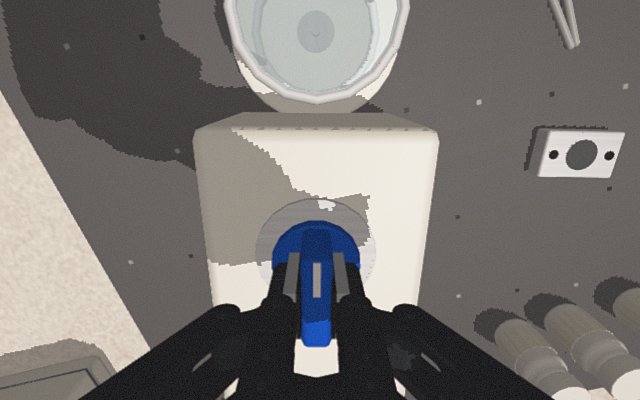

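move_arm --steps '[{"claw":0,"offset":[0,0,0],"roll":-0.06},{"claw":0,"offset":[0,0,0],"roll":-0.03},{"claw":0,"offset":[0,0,0],"roll":0}]'

```text
time_s: 8.37
tool_pos: [585.2, -222.9, 139.7]
orientation: [0.698, -0.693, 0.123, -0.132]
contact_force: [0.4, 1.0, 0.3]
width: 0.152
```

```bash
python3 st.py
```

```text
8.3667 [ 585.2 -222.9  139.7] yaw 69.24 F [0.4 1.  0.3] T [-0.23   0.038  0.193] w 0.152 q [-0.49  0.53 -0.13  0.91  0.01 -0.12]
```

move_arm --steps '[{"claw":0,"offset":[0,0,0],"roll":-0.06},{"claw":0,"offset":[0,0,0],"roll":-0.03},{"claw":0,"offset":[0,0,0],"roll":0}]'

```text
time_s: 8.62
tool_pos: [585.2, -222.7, 139.7]
orientation: [0.691, -0.687, 0.154, -0.163]
contact_force: [0.9, 0.3, -0.6]
width: 0.152
```

```bash
python3 st.py
```

```text
8.6167 [ 585.2 -222.7  139.7] yaw 64.1 F [ 0.9  0.3 -0.6] T [-0.186  0.102  0.111] w 0.152 q [-0.49  0.53 -0.13  0.91  0.01 -0.03]
```

move_arm --steps '[{"claw":0,"offset":[0,0,0],"roll":-0.06},{"claw":0,"offset":[0,0,0],"roll":-0.03},{"claw":0,"offset":[0,0,0],"roll":0}]'

```text
time_s: 8.87
tool_pos: [585.3, -222.5, 139.7]
orientation: [0.683, -0.679, 0.184, -0.194]
contact_force: [0.5, 1.6, 0.5]
width: 0.147
```

```bash
python3 st.py
```

```text
8.8667 [ 585.3 -222.5  139.7] yaw 59.01 F [0.5 1.6 0.5] T [-0.138  0.136  0.04 ] w 0.147 q [-0.49  0.52 -0.13  0.91  0.01  0.06]
```

move_arm --steps '[{"claw":0,"offset":[0,0,0],"roll":-0.06},{"claw":0,"offset":[0,0,0],"roll":-0.03},{"claw":0,"offset":[0,0,0],"roll":0}]'

```text
time_s: 9.12
tool_pos: [585.4, -222.4, 139.7]
orientation: [0.674, -0.671, 0.214, -0.224]
contact_force: [-0.5, 0.7, -0.0]
width: 0.152
```

```bash
python3 st.py
```

```text
9.1167 [ 585.4 -222.4  139.7] yaw 53.98 F [-0.5  0.7 -0. ] T [-0.085  0.153  0.065] w 0.152 q [-0.48  0.52 -0.13  0.9   0.01  0.14]
```

move_arm --steps '[{"claw":0,"offset":[0,0,0],"roll":-0.05},{"claw":0,"offset":[0,0,0],"roll":-0.02},{"claw":0,"offset":[0,0,0],"roll":0}]'

```text
time_s: 9.37
tool_pos: [585.5, -222.3, 139.7]
orientation: [0.667, -0.663, 0.236, -0.246]
contact_force: [0.5, 0.5, 0.2]
width: 0.152
```

```bash
python3 st.py
```

```text
9.3667 [ 585.5 -222.3  139.7] yaw 50.19 F [0.5 0.5 0.2] T [-0.042  0.143  0.095] w 0.152 q [-0.48  0.52 -0.13  0.9   0.01  0.21]
```

move_arm --steps '[{"claw":0,"offset":[0,0,0],"roll":-0.05},{"claw":0,"offset":[0,0,0],"roll":-0.02},{"claw":0,"offset":[0,0,0],"roll":0}]'

```text
time_s: 9.62
tool_pos: [585.6, -222.1, 139.7]
orientation: [0.658, -0.655, 0.258, -0.268]
contact_force: [1.9, -0.3, 0.5]
width: 0.149
```

```bash
python3 st.py
```

```text
9.6167 [ 585.6 -222.1  139.7] yaw 46.37 F [ 1.9 -0.3  0.5] T [-0.099  0.097  0.174] w 0.149 q [-0.48  0.52 -0.13  0.9   0.01  0.28]
```

move_arm --steps '[{"claw":0,"offset":[0,0,0],"roll":-0.05},{"claw":0,"offset":[0,0,0],"roll":-0.02},{"claw":0,"offset":[0,0,0],"roll":0}]'

```text
time_s: 9.87
tool_pos: [585.8, -222.1, 139.7]
orientation: [0.649, -0.646, 0.28, -0.29]
contact_force: [0.2, 0.4, 0.4]
width: 0.153
```

```bash
python3 st.py
```

```text
9.8667 [ 585.8 -222.1  139.7] yaw 42.49 F [0.2 0.4 0.4] T [-0.107  0.09   0.158] w 0.153 q [-0.48  0.52 -0.13  0.9   0.01  0.35]
```

move_arm --steps '[{"claw":0,"offset":[0,0,0],"roll":-0.05},{"claw":0,"offset":[0,0,0],"roll":-0.02},{"claw":0,"offset":[0,0,0],"roll":0}]'

```text
time_s: 10.12
tool_pos: [585.9, -222.0, 139.7]
orientation: [0.639, -0.635, 0.301, -0.312]
contact_force: [0.0, 0.3, 0.3]
width: 0.15
```

```bash
python3 st.py
```

```text
10.1167 [ 585.9 -222.   139.7] yaw 38.56 F [0.  0.3 0.3] T [-0.053  0.139  0.071] w 0.15 q [-0.48  0.52 -0.13  0.9   0.    0.42]
```

move_arm --steps '[{"claw":0,"offset":[0,0,0],"roll":-0.05},{"claw":0,"offset":[0,0,0],"roll":-0.02},{"claw":0,"offset":[0,0,0],"roll":0}]'

```text
time_s: 10.37
tool_pos: [586.0, -221.9, 139.7]
orientation: [0.628, -0.625, 0.323, -0.334]
contact_force: [1.3, 0.5, 0.0]
width: 0.151
```

```bash
python3 st.py
```

```text
10.3667 [ 586.  -221.9  139.7] yaw 34.62 F [1.3 0.5 0. ] T [-0.045  0.091  0.011] w 0.151 q [-0.48  0.52 -0.13  0.9   0.    0.49]
```

move_arm --steps '[{"claw":0,"offset":[0,0,0],"roll":-0.05},{"claw":0,"offset":[0,0,0],"roll":-0.02},{"claw":0,"offset":[0,0,0],"roll":0}]'

```text
time_s: 10.62
tool_pos: [586.1, -221.8, 139.7]
orientation: [0.616, -0.613, 0.344, -0.355]
contact_force: [1.3, 1.6, -1.3]
width: 0.148
```

```bash
python3 st.py
```

```text
10.6167 [ 586.1 -221.8  139.7] yaw 30.7 F [ 1.3  1.6 -1.3] T [-0.014  0.085  0.06 ] w 0.148 q [-0.48  0.52 -0.13  0.9   0.    0.55]
```

move_arm --steps '[{"claw":0,"offset":[0,0,0],"roll":-0.05},{"claw":0,"offset":[0,0,0],"roll":-0.02},{"claw":0,"offset":[0,0,0],"roll":0}]'

```text
time_s: 10.87
tool_pos: [586.2, -221.7, 139.7]
orientation: [0.604, -0.601, 0.365, -0.376]
contact_force: [0.5, 0.6, -0.1]
width: 0.148
```

```bash
python3 st.py
```

```text
10.8667 [ 586.2 -221.7  139.7] yaw 26.81 F [ 0.5  0.6 -0.1] T [0.006 0.161 0.146] w 0.148 q [-0.48  0.52 -0.13  0.9   0.    0.62]
```

move_arm --steps '[{"claw":0,"offset":[0,0,0],"roll":-0.05},{"claw":0,"offset":[0,0,0],"roll":-0.02},{"claw":0,"offset":[0,0,0],"roll":0}]'

```text
time_s: 11.12
tool_pos: [586.4, -221.7, 139.7]
orientation: [0.591, -0.588, 0.385, -0.396]
contact_force: [0.8, 0.9, -0.1]
width: 0.147
```

```bash
python3 st.py
```

```text
11.1167 [ 586.4 -221.7  139.7] yaw 22.93 F [ 0.8  0.9 -0.1] T [0.029 0.124 0.177] w 0.147 q [-0.48  0.52 -0.13  0.9   0.    0.69]
```

move_arm --steps '[{"claw":0,"offset":[0,0,0],"roll":-0.05},{"claw":0,"offset":[0,0,0],"roll":-0.02},{"claw":0,"offset":[0,0,0],"roll":0}]'

```text
time_s: 11.37
tool_pos: [586.6, -221.6, 139.7]
orientation: [0.577, -0.575, 0.405, -0.416]
contact_force: [0.5, 0.0, 0.2]
width: 0.146
```

```bash
python3 st.py
```

```text
11.3667 [ 586.6 -221.6  139.7] yaw 19.02 F [0.5 0.  0.2] T [0.105 0.071 0.19 ] w 0.146 q [-0.48  0.52 -0.13  0.9   0.    0.76]
```

move_arm --steps '[{"claw":0,"offset":[0,0,0],"roll":-0.04},{"claw":0,"offset":[0,0,0],"roll":-0.01},{"claw":0,"offset":[0,0,0],"roll":0}]'

```text
time_s: 11.62
tool_pos: [586.6, -221.6, 139.7]
orientation: [0.567, -0.565, 0.418, -0.43]
contact_force: [0.5, 0.5, 0.2]
width: 0.148
```

```bash
python3 st.py w12
```

```text
11.6167 [ 586.6 -221.6  139.7] yaw 16.29 F [0.5 0.5 0.2] T [0.07  0.061 0.111] w 0.148 q [-0.48  0.52 -0.13  0.9   0.    0.81]
```

View pics/w12.png

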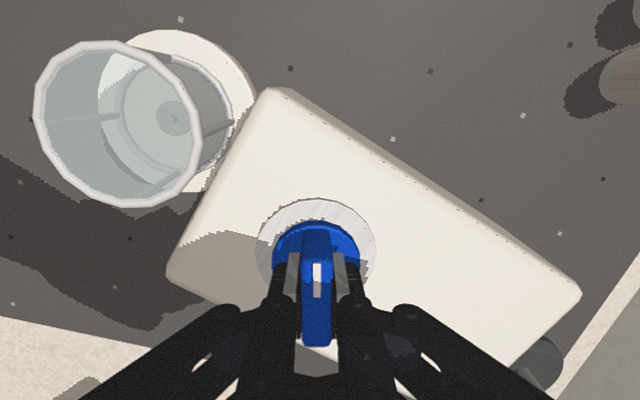

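move_arm --steps '[{"claw":0,"offset":[0,0,0],"roll":-0.05},{"claw":0,"offset":[0,0,0],"roll":-0.02},{"claw":0,"offset":[0,0,0],"roll":0}]'

```text
time_s: 11.92
tool_pos: [586.8, -221.5, 139.7]
orientation: [0.552, -0.55, 0.438, -0.45]
contact_force: [1.1, 0.7, -0.3]
width: 0.151
```

```bash
python3 st.py
```

```text
11.9167 [ 586.8 -221.5  139.7] yaw 12.3 F [ 1.1  0.7 -0.3] T [0.089 0.042 0.054] w 0.151 q [-0.48  0.52 -0.13  0.9  -0.    0.88]
```

move_arm --steps '[{"claw":0,"offset":[0,0,0],"roll":-0.05},{"claw":0,"offset":[0,0,0],"roll":-0.02},{"claw":0,"offset":[0,0,0],"roll":0}]'

```text
time_s: 12.17
tool_pos: [586.9, -221.5, 139.7]
orientation: [0.536, -0.534, 0.456, -0.468]
contact_force: [1.0, 0.8, -0.7]
width: 0.148
```

```bash
python3 st.py w13
python3 - <<'E'
from h import *
crop('pics/w13.png',240,190,400,360,4,'pics/w13c.png')
crop('pics/w11.png',240,190,400,360,4,'pics/w11c.png')
a=cv2.imread('pics/w11c.png');b=cv2.imread('pics/w13c.png');cv2.imwrite('pics/cmp.png',cv2.resize(np.hstack([a,b])[:600],(800,375)))
E
```

```text
12.1667 [ 586.9 -221.5  139.7] yaw 8.35 F [ 1.   0.8 -0.7] T [0.092 0.024 0.094] w 0.148 q [-0.48  0.52 -0.13  0.9  -0.    0.95]
```

View pics/w13c.png

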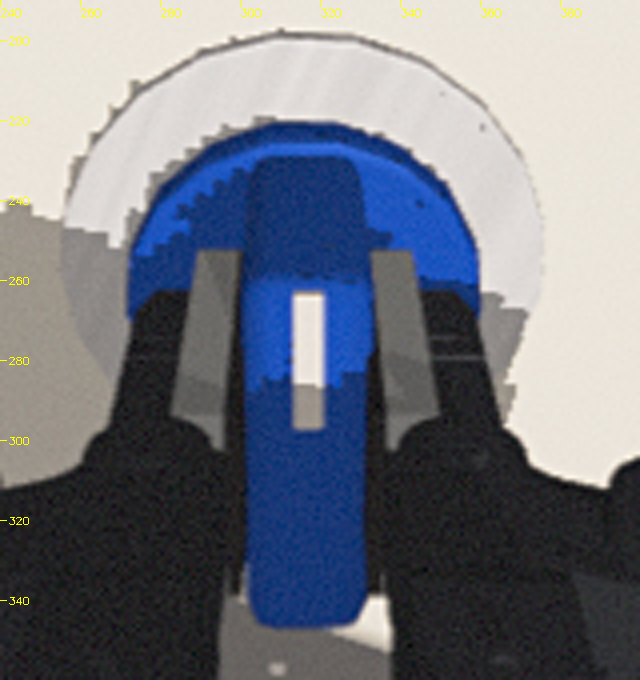

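View pics/w11c.png

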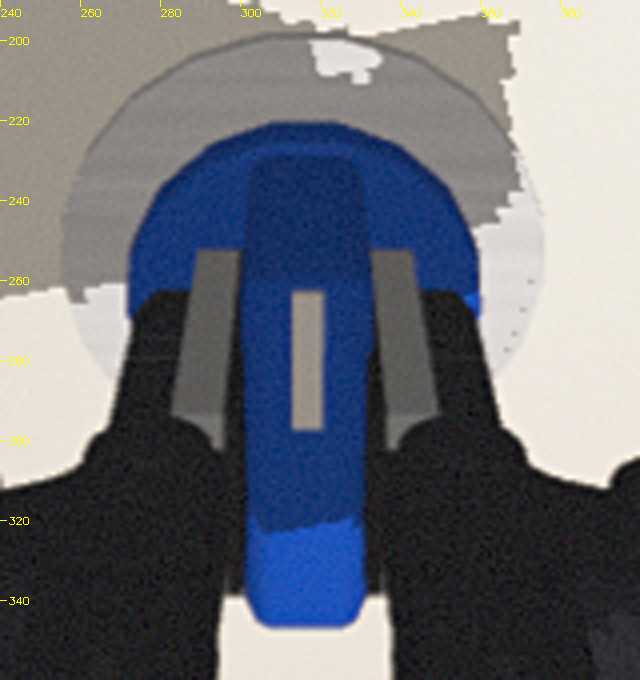

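move_arm --steps '[{"claw":0,"offset":[0,0,0],"roll":-0.025},{"claw":0,"offset":[0,0,0],"roll":0},{"claw":0,"offset":[0,0,0],"roll":0},{"claw":0,"offset":[0,0,0],"roll":0}]'

```text
time_s: 12.55
tool_pos: [587.0, -221.5, 139.7]
orientation: [0.53, -0.529, 0.463, -0.475]
contact_force: [1.9, 0.4, -0.7]
width: 0.149
```

```bash
python3 st.py w14
python3 - <<'E'
from h import *
cv2.imwrite('pics/top1.png',camera('top')[:,:,::-1]);cv2.imwrite('pics/side1.png',camera('side')[:,:,::-1])
crop('pics/w14.png',240,190,400,360,4,'pics/w14c.png')
E
python3 st.py
```

```text
12.55 [ 587.  -221.5  139.7] yaw 6.97 F [ 1.9  0.4 -0.7] T [0.162 0.036 0.204] w 0.149 q [-0.48  0.52 -0.13  0.9  -0.    0.97]
12.7 [ 587.  -221.5  139.7] yaw 6.96 F [ 1.7  0.1 -0.9] T [0.08  0.017 0.149] w 0.151 q [-0.48  0.52 -0.13  0.9  -0.    0.97]
```

View pics/w14c.png

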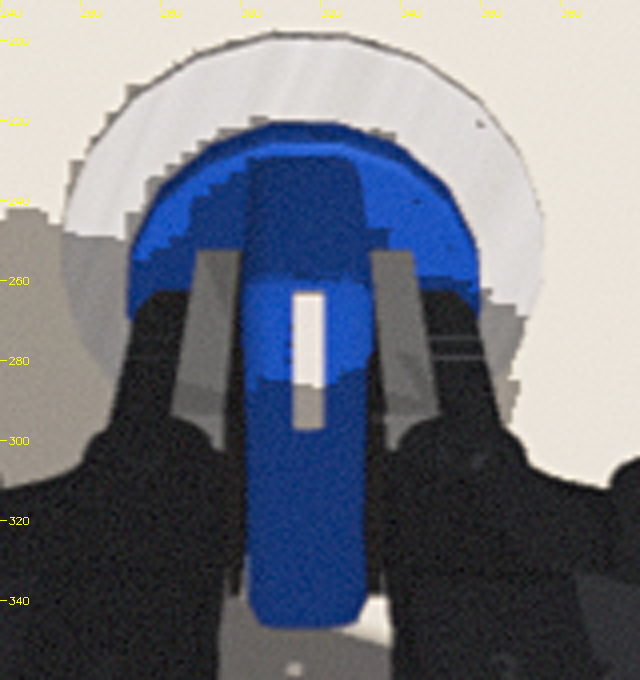

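View pics/side1.png

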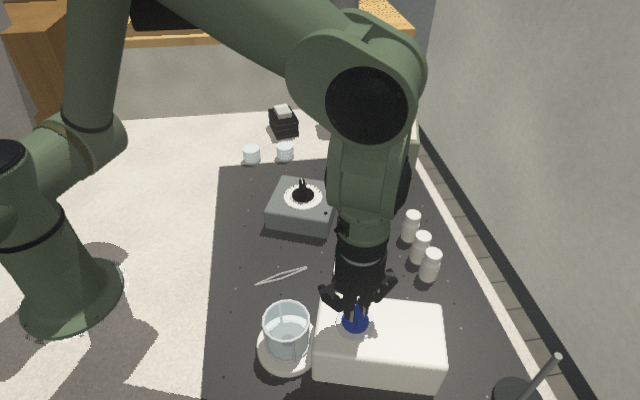

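View pics/top1.png

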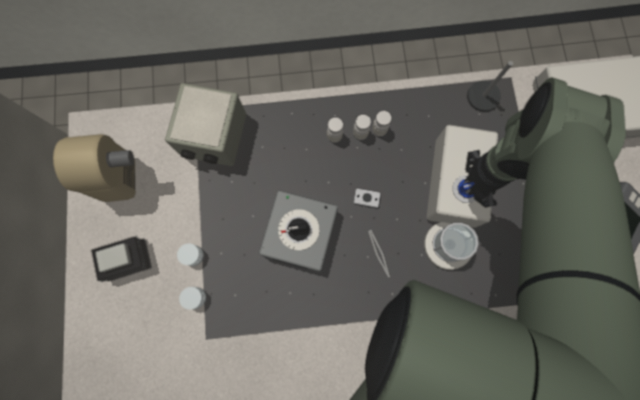

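Run:
```python
from workcell import *
print(job_done())
```

```text
the job is handed in; nothing more can be done
None
```

I set the damping dial to the red marker first. I then turned the blue knob clockwise to the third click, and handed the job in at about 12.7 s with the gripper still holding it.

- **Dial:** I turned it clockwise by about 0.77 rad. The close-up after letting go shows the pointer and the red tab in line, within about 0.5°. The first angle estimates ranged from 41° to 45°, so I stopped short and corrected from a second picture.
- **Knob:** The wrist torque rose and fell twice for clicks one and two. I passed the next drop and stopped as it rose again at the third. The gripper has turned 67.5° from home (74.5° to 7.0°), which matches the third click at 1.178 rad, and I saw no slip in the pictures.
- **Hold:** The last readings were steady at 80 N grip, with the tool angle unchanged over 0.15 s. The wrist torque read 0.15–0.20 N m, against about 0.14 N m expected from the spring. The reading is noisy, so the position rests on the angle and the rise-and-fall pattern.
- **Bench:** In the last top and side views, the marker, block, tweezers, jars, dishes and glass cylinder look unmoved. Nearly all force readings at the end of each move were under 2 N, with a brief peak of 3.4 N.

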